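Nip a batten in the clamping mitre box with its sunken cam knob

ROBOT

A 6-joint arm with a two-finger parallel gripper is mounted at the origin on the work surface. World frame = base frame: x ahead of the robot, y to its left, z up, the work surface at z = 0. Lengths are in mm, angles in rad, forces in N, time in s.
With the tool pointing down it reaches from about 350 to 875 mm from the base axis. Payload 4.2 kg.
Tool frame: the origin (TCP) lies at the very end of the fingers, on their centre line; the grasp point (between the pads) lies 19 mm behind it; z points along the fingers, y is the direction in which the jaws open and shut (so a half turn about z gives the same grasp; the last joint's range is limited). The gripper opens to 85 mm and grips with 20 to 120 N. Pads are 22 mm wide; open, the fingers measure 114 mm over their backs; the gripper's body (76 mm by 85 mm) begins 54 mm behind the grasp point. The pads swing forward as they close: fully open they stand 13 mm farther back than shut.
Start: joints at [-1.027, 0.385, 0.008, 0, -1.194, -0.259], TCP at [175.62, -599.797, 231.312] pointing down, gripper open.
Joint ranges: [-3.14, 3.14], [-1.21, 2.06], [-1.07, 1.41], [-3.16, 2.05], [-2.99, -0.16], [-3.1, 3.1]. Speed limits (rad/s): [2.79, 2.79, 3.14, 3.14, 3.14, 3.14].

INTERFACE

Orientations are given as a unit quaternion [x, y, z, w].
In Python, from bench import arm, optics, job gives the robot as it stands.
- The arm moves only by the tool send_rows, never from a script. Its argument "steps" is a list that holds one entry, the list of rows, each a list of 5 numbers: the shift along the tool's x, y, z in cm, then the turn about the tool's z in rad, then the opening, from 0 (shut) to 1 (fully open). A call has 1 to 10 rows; each row shifts and turns the pose as measured when the row begins, along the tool's axes as they then stand; what a row does not reach is not made up. A row lasts 1/12 s, in which the tool goes at most 41.7 mm and 7.16 degrees, less where a joint would pass 70% of its speed; a pose out of reach is approached as far as the arm can. A call with a gripper value outside its range is refused whole. The fingers move at their own pace and stop on an object; the grip force is fixed at half the most. Time passes only in rows, so rows that do not move let the fingers close. It gives the time, the measured TCP pose, the force and the opening at its end, in the units of the state.
- arm.read_state(): the state, without advancing time (a new reading comes with each control period).
- optics.get_image(name): name is "side" or "top" or "wrist"; returns (picture, depth): 420x560x3 uint8, blue, green, red; 420x560 float32, mm along the optical axis (not along the pixel's ray), 0 where there is no reading.
- optics.get_calibration(name): a dict with "K" (3x3 intrinsics, pixels), "rvec" (rotation vector, rad) and "tvec" (3), from world to camera coordinates, as OpenCV has them; the wrist camera has in their place "hand_eye" (4x4, takes a point from camera to tool coordinates, whose origin is the TCP and whose axes are the flange's). Camera axes: x right, y down, z forward; pixel columns grow to the right and rows downward; lengths in mm; the calibration is good to about 2 mm. The wrist camera is an equidistant fisheye: a pixel r from the principal point sees the ray r / f radians off the axis. A picture is of the moment at which its call begins: read the wrist's pose just before it. get_calibration takes no time and is no camera call.
- job.job_done(): hands the job in, once; it reports no verdict.
The state is a dict: "clock": time; "joints": joint angles; "joint_vel": joint speeds; "joint_efforts": joint torques, N m; "position": TCP position; "ee_rot": TCP orientation; "contact_force": force on the tool from outside, world axes, zero at the start; "wrist_torque": the same for the moment, N m; "gripper_width": finger opening in mm.
Only numpy, scipy, OpenCV 4.12 (cv2) and the standard library are available. Lean on these libraries where they do the work, as an engineer would, in place of code of your own. Each camera call takes 0.05 s, during which the arm holds its last target. There are 200 camera calls.

TASK

Get the batten ready for sawing: gently push it along the channel of the mitre box until its inner end is against the end stop, then turn the cam knob sunk in the round well clockwise until you feel the cam nip the batten, finger-tight, so that it is held but not dented. Let go, and leave the saw, the jar and the crater where they are.

Things in the scene. Friction and masses are not known exactly. Their poses are not given: they have to be found in the camera images.
- box: Fixed beech mitre box, 112 x 220 mm, walls 52 mm high; origin under its centre, y along its length, x to the fence. A channel (floor 12 mm up) runs along y from x = 7 mm to the fence at x = 42. A cork-faced packing strip of unmeasured thickness lines the fence, leaving the 24 mm batten 2 to 8 mm of play. The end stop closes the channel at y = -100 mm; the +y end is open.
- batten_tail (a point): Centre of the outer end face of the loose wooden batten, 24 wide x 12 high x 250 mm long, about 55 g, lying on the channel floor (top 24 mm above the table). This end juts 60 to 95 mm out of the box's open +y end, 18 mm above the table: push here, along the box's -y, gently (5 N is plenty, 20 N too much). Frame: y along the batten, tail outermost; z up.
- batten_head (a point): Centre of the batten's inner end face, 250 mm from the tail. Home, it is against the end stop, at y = -100 mm in the box's frame; at the start it is 20 to 55 mm short of it.
- cam (a joint): Angle of the cam knob in rad, grows clockwise seen from above, 0 to 1.9; starts 0.15 to 0.4, clear of the batten. Turns freely (0.08 N m) until the cam meets the batten, anywhere from 0.65 to 1.3 as the packing varies: only feel tells. From there the load rises by 60 to 100 N per rad and the torque by about 0.025 N m per newton; 10 to 15 N is right. Let go, it keeps most of it.
- wing (a point): Middle of the black cam knob's grip, on the turning axis, 34 mm above the table. The grip is an upright wing 12 mm thick (frame x), 32 mm long (frame y), from 23 to 45 mm above the table, 7 mm below the box's top. Pinch it across the 12 mm, tips down to 26 mm. Under it an off-centre disc (44 mm across, 10 mm off towards +y, top at 23 mm) is the cam. Turns with the knob; z up.
- well (a point): Centre of the mouth of the round well in which the knob sits, level with the box's top, 52 mm above the table; axis vertical, at x = -14, y = -40 mm in the box's frame. 70 mm across, 40 mm deep, open to the channel on its +x side only. Fingers must fit between wing and wall (29 mm each side) and stay above 25 mm to clear cam and batten. Lean on its wall with less than 15 N.
- saw: Bystander: razor saw with brass back and round wooden handle, 270 mm long, lying on the shelf; origin under its blade.
- jar: Bystander: glass jar with twist cap, 68 mm across, 85 mm tall, standing; origin under its centre.
- crater: Bystander: tan resin crater, 110 mm across, 18 mm high; origin under its centre.

How it is judged:
By the outcome, as a careful person would: the job done as asked, in the order asked, and still so for the second after the job is handed in, with the robot touching nothing.
It also fails if it takes over 64 s, if anything falls off the work surface, if the arm or the gripper's body presses on something with over 40 N, if the wrist force passes 120 N, or if a joint passes its speed limit or range.

## Working session

There is one attempt and no reset: what is moved stays moved. The work goes in short steps, Python scripts to look and compute and a tool call to move; the robot and the scene stay as the last step left them, time stands still between calls to the robot, and variables do not carry over. Pictures are saved under pics/ and viewed, about 8 in all and at most 12, crops included, and the job is handed in when it is done.

Besides the shell and the picture viewer there is one more tool, called as name(argument=value, ...) on one line, values as JSON. send_rows: Moves the arm, as the interface text tells. Its arguments: {"type":"object","properties":{"steps":{"type":"array","items":{"type":"array","items":{"type":"array","items":{"type":"number"}}}}},"required":["steps"]}

```bash
mkdir -p pics; cat > h.py <<'E'
import numpy as np, cv2, json
from bench import arm, optics, job
from scipy.spatial.transform import Rotation as R
def cal(n):
    c=optics.get_calibration(n); Rm=cv2.Rodrigues(np.array(c["rvec"],float))[0]; return np.array(c["K"]),Rm,np.array(c["tvec"],float).ravel()
def ray(n,u,v):
    K,Rm,t=cal(n); d=Rm.T@np.linalg.inv(K)@np.array([u,v,1.]); return -Rm.T@t,d
def onplane(n,u,v,z):
    o,d=ray(n,u,v); return o+d*(z-o[2])/d[2]
def wray(st,u,v):
    c=optics.get_calibration("wrist"); K=np.array(c["K"]); H=np.array(c["hand_eye"])
    x=(u-K[0,2])/K[0,0]; y=(v-K[1,2])/K[1,1]; r=np.hypot(x,y); s=np.sinc(r/np.pi)/1
    d=np.array([x*s,y*s,np.cos(r)])
    Rt=R.from_quat(st["ee_rot"]).as_matrix()
    return Rt@H[:3,3]+np.array(st["position"]), Rt@H[:3,:3]@d
def wplane(st,u,v,z):
    o,d=wray(st,u,v); return o+d*(z-o[2])/d[2]
E
python3 - <<'E'
from h import *
for n in ("top","side"):
    im,d=optics.get_image(n); cv2.imwrite(f"pics/{n}0.png",im); np.save(f"{n}0.npy",d)
    K,Rm,t=cal(n); print(n,K.round(1).tolist(),(-Rm.T@t).round(),Rm[2].round(2))
st=arm.read_state(); print(st)
im,d=optics.get_image("wrist"); cv2.imwrite("pics/w0.png",im)
c=optics.get_calibration("wrist"); print(c)
E
```

```text
top [[389.8, 0.0, 274.3], [0.0, 389.8, 208.2], [0.0, 0.0, 1.0]] [458.   9. 936.] [ 0.1  -0.01 -1.  ]
side [[403.5, 0.0, 275.3], [0.0, 403.5, 202.7], [0.0, 0.0, 1.0]] [236. 684. 678.] [ 0.29 -0.7  -0.65]
{'clock': 0.1, 'joints': array([-1.02738123e+00,  3.85473015e-01,  6.74576619e-03, -4.11213079e-04,
       -1.19401561e+00, -2.58621658e-01]), 'joint_vel': array([ 0.00057762, -0.00033892,  0.00399715,  0.00134672, -0.00029212,
        0.00038195]), 'joint_efforts': array([-4.21597670e-04, -3.93319702e+01,  1.88928187e+01,  4.19792712e+00,
       -2.57413922e-03,  1.03832795e-05]), 'position': array([ 175.47088945, -599.30917768,  230.33197748]), 'ee_rot': array([-1.41840843e-01,  9.89888979e-01,  9.70651789e-04, -2.03971868e-04]), 'contact_force': array([ 0.10737262,  0.35533796, -0.79715061]), 'wrist_torque': array([-0.008645  , -0.01310454, -0.03439379]), 'gripper_width': 85.23812394370302}
{'K': array([[325.1922621 ,   0.        , 288.17526285],
       [  0.        , 325.1922621 , 208.57578238],
       [  0.        ,   0.        ,   1.        ]]), 'hand_eye': array([[-7.39283108e-04, -9.45979459e-01, -3.24225720e-01,
         8.37162883e+01],
       [ 9.99999712e-01, -7.55745139e-04, -7.51436910e-05,
        -3.10251312e-01],
       [-1.73947623e-04, -3.24225682e-01,  9.45979745e-01,
        -1.42360598e+02],
       [ 0.00000000e+00,  0.00000000e+00,  0.00000000e+00,
         1.00000000e+00]])}
```

View pics/top0.png

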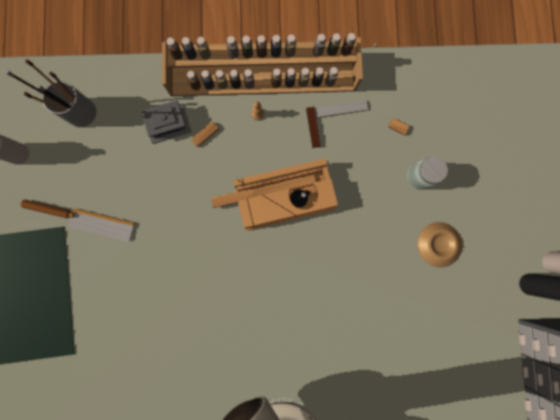

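View pics/side0.png

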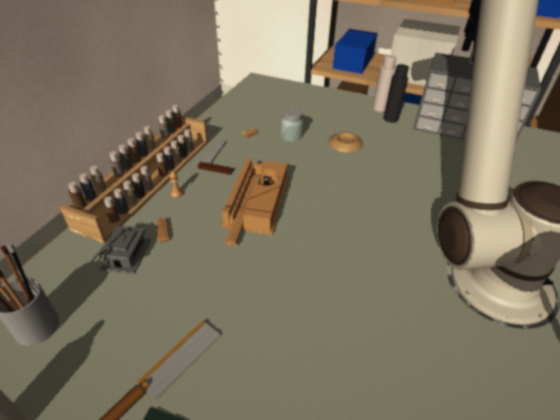

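The top view shows the mitre box at about (287,195), its batten tail jutting left at (213,201), the black knob in the well at (300,198), the jar at (428,173), the crater at (440,244) and the saw at (80,215). The side view agrees. Next I zoom in on the box.

```bash
python3 - <<'E'
from h import *
im=cv2.imread("pics/top0.png"); c=cv2.resize(im[150:240,200:350],None,fx=5,fy=5,interpolation=cv2.INTER_CUBIC)
c=np.clip(c*1.5,0,255).astype(np.uint8); cv2.imwrite("pics/topc.png",c)
d=np.load("top0.npy"); K,Rm,t=cal("top")
v,u=np.mgrid[150:240,200:350]; z=d[150:240,200:350]
P=np.stack([(u-K[0,2])/K[0,0]*z,(v-K[1,2])/K[1,1]*z,z],-1); W=(P-t)@Rm
for name,lo,hi in (("top",46,58),("bat",17,30)):
    m=((W[...,2]>lo)&(W[...,2]<hi)&(z>0)).astype(np.uint8)
    cs,_=cv2.findContours(m,0,2); cs=sorted(cs,key=cv2.contourArea)[-2:]
    for k in cs:
        pts=W[k[:,0,1],k[:,0,0]]; print(name,cv2.contourArea(k),cv2.minAreaRect(pts[:,:2].astype(np.float32)),np.median(pts[:,2]))
for n,uu,vv,zz in (("tail",213,201,18),("tailtop",213,201,24)): print(n,onplane("top",uu,vv,zz))
np.save("W.npy",W)
E
```

```text
top 507.0 ((626.7449951171875, -14.255584716796875), (14.947311401367188, 219.4399871826172), 11.965616226196289) 50.549693915072396
top 1895.5 ((554.9085083007812, -29.357269287109375), (63.17404556274414, 219.93690490722656), 11.83564567565918) 51.14965761329209
bat 169.0 ((568.1987915039062, -56.38093948364258), (42.30691146850586, 39.68290328979492), 18.994535446166992) 23.244540713947664
bat 980.0 ((590.0324096679688, 26.299095153808594), (43.11075210571289, 250.33816528320312), 7.519853591918945) 23.04628773259315
tail [568.11180309 145.61198216  18.        ]
tailtop [567.39507655 144.71735719  24.        ]
```

View pics/topc.png

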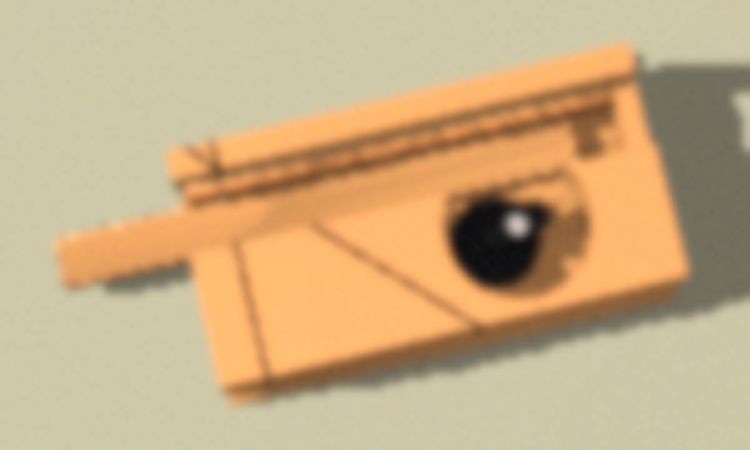

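Tool, box and fence fit together: wall-to-fence spacing measures 73.4 mm against the nominal 73.5, with 11.9° yaw. The box origin is about (579,-24), the well about (573,-66) and the tail about (568,146). I'll shut the gripper and travel high to a point beyond the tail.

send_rows(steps=[[[-2.6,2.9,0,0,0],[-2.6,2.9,0,0,0],[-2.6,2.9,0,0,0],[-2.6,2.9,0,0,0],[-2.6,2.9,0,0,0],[-2.6,2.9,0,0,0],[-2.6,2.9,0,0,0],[-2.6,2.9,0,0,0],[-2.6,2.9,0,0,0],[-2.6,2.9,0,0,0]]])

```text
clock: 0.98
position: [346.1, -239.2, 225.3]
ee_rot: [-0.134, 0.991, 0.004, -0.002]
contact_force: [0.7, 0.1, 0.3]
gripper_width: -0.1
```

send_rows(steps=[[[-2.6,2.9,0,0,0],[-2.6,2.9,0,0,0],[-2.6,2.9,0,0,0],[-2.6,2.9,0,0,0],[-2.6,2.9,0,0,0],[-2.6,2.9,0,0,0],[-2.6,2.9,0,0,0],[-2.6,2.9,0,0,0],[-2.6,2.9,0,0,0],[-2.6,2.9,0,0,0]]])

```text
clock: 1.82
position: [520.7, 130.1, 228.1]
ee_rot: [-0.136, 0.991, 0.004, -0.001]
contact_force: [1.0, -0.5, -0.4]
gripper_width: -0.0
```

```bash
cat >> h.py <<'E'
EX=np.array([.9786,.2057]);EY=np.array([-.2057,.9786]);O=np.array([578.8,-24.35])
def box(p): d=np.array(p[:2])-O; return np.array([d@EX,d@EY])
def unbox(x,y): return O+x*EX+y*EY
def rep(tx=None,ty=None,tz=None):
    s=arm.read_state(); p=s["position"]; M=R.from_quat(s["ee_rot"]).as_matrix()
    print("t",round(s["clock"],2),"p",p.round(1),"box",box(p).round(1),"w",round(s["gripper_width"],1),"F",s["contact_force"].round(2),"T",s["wrist_torque"].round(3),"toolz",M[:,2].round(3),"yaw_y",np.degrees(np.arctan2(M[1,1],M[0,1])).round(2),"j",s["joints"].round(2))
    if tx is not None:
        d=np.array([*unbox(tx,ty),tz])-p; print("move cm",(M.T@d/10).round(2))
    return s
E
python3 -c "
from h import *
rep(24,225,150)"
```

```text
t 1.82 p [520.7 130.1 228.1] box [-25.1 163.1] w -0.0 F [ 0.99 -0.46 -0.38] T [-0.035 -0.073  0.044] toolz [-0.003  0.008 -1.   ] yaw_y 105.66 j [ 0.54  0.24 -0.21 -0.01 -1.12 -1.84]
move cm [-5.31  5.79  7.85]
```

send_rows(steps=[[[-2.6,2.9,2,0.03,0],[-2.6,2.9,3,0.03,0],[0,0,3.5,0,0],[0,0,3.5,0,0],[0,0,3.5,0,0],[0,0,0,0,0]]])

```text
clock: 2.32
position: [557.5, 205.0, 75.3]
ee_rot: [-0.11, 0.994, 0.006, 0.004]
contact_force: [-0.9, -0.9, -1.8]
gripper_width: -0.1
```

```bash
python3 -c "
from h import *
s=rep(24,205,10)
im,d=optics.get_image('wrist'); cv2.imwrite('pics/w1.png',np.clip(im*1.4,0,255).astype(np.uint8))"
```

```text
t 2.32 p [557.5 205.   75.3] box [ 26.3 228.8] w -0.1 F [-0.91 -0.89 -1.76] T [-0.185  0.196  0.004] toolz [ 0.006  0.012 -1.   ] yaw_y 102.62 j [ 0.62  0.48 -0.27 -0.01 -0.81 -1.97]
move cm [ 0.32 -2.44  6.5 ]
```

View pics/w1.png

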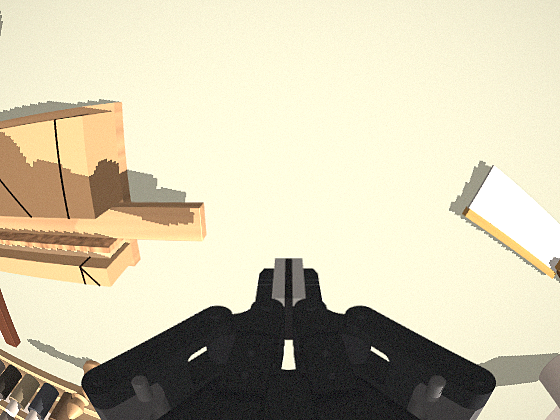

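Wrist view: the tail's top edge ends at about (203,204)–(203,237), and the shut fingertips are at about (289,262). The saw at (500,220) lies 90 mm or more off to the right.

```bash
python3 -c "
from h import *
s=rep(24,205,10)
for u,v,z in ((204,203,24),(204,239,24),(289,262,75),(470,210,5)):
  p=wplane(s,u,v,z); print(u,v,p.round(1),box(p).round(1))"
```

```text
t 2.37 p [559.6 205.8  78.9] box [ 28.6 229.1] w 0.2 F [-0.03  0.48  0.9 ] T [-0.031 -0.013  0.015] toolz [ 0.011  0.014 -1.   ] yaw_y 102.7 j [ 0.62  0.48 -0.26 -0.01 -0.81 -1.97]
move cm [ 0.59 -2.48  6.86]
204 203 [552.6 148.4  24. ] [  9.9 174.5]
204 239 [578.2 151.7  24. ] [ 35.7 172.4]
289 262 [554.9 204.8  75. ] [ 23.8 229.2]
470 210 [521.3 345.6   5. ] [ 19.8 373.8]
```

send_rows(steps=[[[0.3,-1.2,2.5,0.01,0],[0.2,-1.2,2.5,0,0],[0,0,1.2,0,0],[0,0,0,0,0]]])

```text
clock: 2.7
position: [567.7, 184.6, 24.6]
ee_rot: [-0.107, 0.994, 0.009, 0.014]
contact_force: [0.1, -0.3, -0.0]
gripper_width: -0.2
```

```bash
python3 -c "
from h import *
s=rep(23.5,190,12)"
```

```text
t 2.7 p [567.7 184.6  24.6] box [ 32.1 206.8] w -0.2 F [ 0.08 -0.3  -0.01] T [-0.105  0.035  0.056] toolz [ 0.027  0.02  -0.999] yaw_y 102.33 j [ 0.58  0.54 -0.32 -0.   -0.67 -1.94]
move cm [ 0.91 -1.69  1.21]
```

send_rows(steps=[[[0.8,0,0.6,0,0],[0.2,0,0.6,0,0],[0,-0.3,0,0,0],[0,0,0,0,0]]])

```text
clock: 3.03
position: [562.5, 181.6, 19.3]
ee_rot: [-0.108, 0.994, 0.011, 0.02]
contact_force: [0.0, -0.4, -0.2]
gripper_width: 0.1
```

```bash
python3 -c "
from h import *
s=rep(23.5,187,12)"
```

```text
t 3.03 p [562.5 181.6  19.3] box [ 26.4 204.9] w 0.1 F [ 0.01 -0.45 -0.2 ] T [-0.061  0.108 -0.003] toolz [ 0.038  0.026 -0.999] yaw_y 102.42 j [ 0.59  0.54 -0.35 -0.   -0.63 -1.94]
move cm [ 0.34 -1.8   0.68]
```

send_rows(steps=[[[0,0,0,0,0],[0,0,0,0,0],[0,0,0,0,0],[0,0,0,0,0]]])

```text
clock: 3.37
position: [564.2, 182.8, 22.4]
ee_rot: [-0.108, 0.994, 0.012, 0.023]
contact_force: [-0.2, 0.5, 0.6]
gripper_width: 0.2
```

```bash
python3 -c "
from h import *
s=rep(23.5,187,12)"
```

```text
t 3.37 p [564.2 182.8  22.4] box [ 28.3 205.7] w 0.2 F [-0.19  0.54  0.65] T [-0.027  0.091 -0.053] toolz [ 0.043  0.029 -0.999] yaw_y 102.49 j [ 0.59  0.54 -0.35 -0.   -0.63 -1.94]
move cm [ 0.55 -1.89  0.98]
```

send_rows(steps=[[[0.6,-0.6,0.9,0,0],[0.2,-0.5,0.4,0,0],[0.05,-0.3,0.1,0,0]]])

```text
clock: 3.62
position: [560.7, 168.7, 8.6]
ee_rot: [-0.109, 0.994, 0.013, 0.025]
contact_force: [-0.7, 0.3, -0.6]
gripper_width: 0.1
```

```bash
python3 -c "
from h import *
s=rep(23.5,187,12)"
```

```text
t 3.62 p [560.7 168.7   8.6] box [ 22.  192.6] w 0.1 F [-0.7   0.3  -0.58] T [-0.05   0.118 -0.023] toolz [ 0.046  0.031 -0.998] yaw_y 102.6 j [ 0.57  0.55 -0.38 -0.   -0.59 -1.92]
move cm [-0.16 -0.55 -0.35]
```

send_rows(steps=[[[0,-0.4,0.05,0,0],[0,-0.4,0.05,0,0],[0,-0.4,0.05,0,0],[0,-0.4,0.05,0,0]]])

```text
clock: 3.95
position: [565.5, 152.2, 6.4]
ee_rot: [-0.11, 0.994, 0.013, 0.025]
contact_force: [-0.2, 0.9, 1.0]
gripper_width: -0.2
```

```bash
python3 -c "
from h import *
s=rep(23.5,164.5,12)"
```

```text
t 3.95 p [565.5 152.2   6.4] box [ 23.2 175.5] w -0.2 F [-0.15  0.9   1.05] T [0.145 0.193 0.048] toolz [ 0.047  0.031 -0.998] yaw_y 102.63 j [ 0.54  0.55 -0.38 -0.   -0.58 -1.88]
move cm [-0.04 -1.09 -0.58]
```

send_rows(steps=[[[0,-0.25,-0.1,0,0],[0,-0.25,0,0,0],[0,-0.2,0,0,0]]])

```text
clock: 4.2
position: [567.6, 144.1, 7.5]
ee_rot: [-0.109, 0.994, 0.013, 0.025]
contact_force: [0.3, -0.5, 0.6]
gripper_width: 0.2
```

send_rows(steps=[[[0,-0.15,0.05,0,0]]])

```text
clock: 4.28
position: [568.2, 142.5, 7.2]
ee_rot: [-0.109, 0.994, 0.013, 0.026]
contact_force: [-0.9, 1.3, 1.0]
gripper_width: 0.2
```

send_rows(steps=[[[0,-0.15,0.05,0,0]]])

```text
clock: 4.37
position: [568.7, 141.0, 6.8]
ee_rot: [-0.109, 0.994, 0.013, 0.026]
contact_force: [-1.0, 2.5, 1.3]
gripper_width: -0.1
```

```bash
python3 -c "
from h import *
s=rep(23.5,164.5,12)"
```

```text
t 4.37 p [568.7 141.    6.8] box [ 24.1 163.8] w -0.1 F [-0.96  2.53  1.27] T [ 0.564  0.388 -0.013] toolz [ 0.048  0.032 -0.998] yaw_y 102.56 j [ 0.52  0.55 -0.38 -0.01 -0.58 -1.86]
move cm [ 0.03  0.08 -0.52]
```

send_rows(steps=[[[0,-0.12,0.03,0,0]]])

```text
clock: 4.45
position: [569.0, 140.7, 6.8]
ee_rot: [-0.109, 0.994, 0.014, 0.026]
contact_force: [-5.9, 8.7, 4.1]
gripper_width: 0.2
```

send_rows(steps=[[[0,-0.12,0.0,0,0]]])

```text
clock: 4.53
position: [569.0, 140.8, 6.9]
ee_rot: [-0.109, 0.994, 0.015, 0.026]
contact_force: [-3.7, 6.3, 0.2]
gripper_width: -0.2
```

```bash
python3 -c "
from h import *
s=rep(23.5,164.5,12)
im,d=optics.get_image('wrist'); cv2.imwrite('pics/w2.png',np.clip(im*1.4,0,255).astype(np.uint8))
im,d=optics.get_image('top'); cv2.imwrite('pics/t2.png',cv2.resize(np.clip(im[150:240,200:350]*1.5,0,255).astype(np.uint8),None,fx=5,fy=5,interpolation=2))"
```

```text
t 4.53 p [569.  140.8   6.9] box [ 24.4 163.6] w -0.2 F [-3.68  6.29  0.2 ] T [1.951 1.025 0.063] toolz [ 0.049  0.035 -0.998] yaw_y 102.53 j [ 0.52  0.55 -0.38 -0.01 -0.58 -1.86]
move cm [ 0.06  0.1  -0.51]
```

Force rose to about 7–10 N without further motion at y=163.6 (predicted 164.5), so the batten is against the stop. I'll back off, rise and go above the well.

send_rows(steps=[[[0,0.8,0,0,0],[0,1.5,-0.5,0,0],[0,0,-3,0,0],[0,0,-4,0,0],[0,0,-4,0,0],[1,-4,-2,0,0.8],[1,-4,0,0,0.8],[1,-4,0,0,0.8],[0.8,-4,0,0,0.8],[0,-4,0,0,0.8]]])

```text
clock: 5.47
position: [565.6, -36.6, 142.2]
ee_rot: [-0.119, 0.992, 0.012, 0.028]
contact_force: [0.7, 1.0, -0.5]
gripper_width: 60.4
```

send_rows(steps=[[[0,-3,0,0,0.8],[0,0,0,0,0.8]]])

```text
clock: 5.63
position: [573.1, -72.4, 142.2]
ee_rot: [-0.116, 0.993, 0.011, 0.029]
contact_force: [1.0, 0.5, -0.5]
gripper_width: 68.6
```

```bash
python3 -c "
from h import *
s=rep(-14,-40,150)
im,d=optics.get_image('wrist'); cv2.imwrite('pics/w3.png',np.clip(im*1.4,0,255).astype(np.uint8))"
```

```text
t 5.63 p [573.1 -72.4 142.2] box [-15.4 -45.8] w 68.6 F [ 0.97  0.47 -0.51] T [-0.077  0.041 -0.027] toolz [ 0.054  0.029 -0.998] yaw_y 103.37 j [ 0.14  0.36 -0.26 -0.03 -0.89 -1.46]
move cm [-0.21  0.59 -0.76]
```

View pics/w3.png

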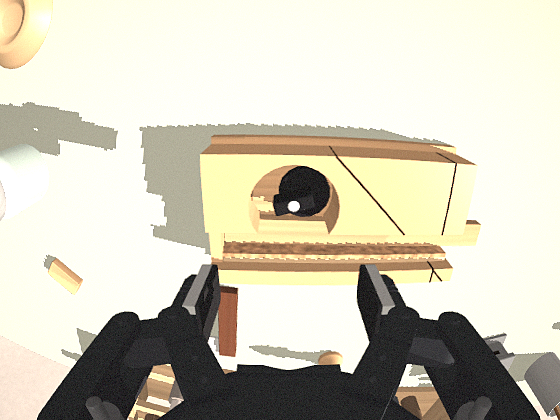

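The wrist view shows the well at about (295,202), the black cam disc at (304,192) and the wing end protruding at (277,205). I'll enlarge the well for the wing's direction.

```bash
python3 -c "
from h import *
im,d=optics.get_image('wrist'); s=rep()
c=im[155:250,235:355].astype(float); c=255*(np.clip(c,0,255)/255)**0.4
cv2.imwrite('pics/w3c.png',cv2.resize(c.astype(np.uint8),None,fx=6,fy=6,interpolation=2))
m=(im.max(2)<60)&(np.mgrid[0:420,0:560][0]<235); m=m.astype(np.uint8); m[:,:240]=0;m[:,345:]=0;m[:160]=0
cs,_=cv2.findContours(m,0,2); k=max(cs,key=cv2.contourArea)
print(cv2.contourArea(k),cv2.minEnclosingCircle(k),cv2.boundingRect(k))
for n,u,v,z in (('boxcorner a',202,153,52),('b',475,163,52),('wing?',293,205,45),('well',295,202,52),('disc',304,192,23)):
  print(n,box(wplane(s,u,v,z)).round(1))
for n,x,y,z in (('wellL',270,0,0),):
  pass
"
```

```text
t 5.73 p [572.5 -69.4 142. ] box [-15.5 -42.7] w 68.6 F [ 0.26 -0.81  0.67] T [-0.042  0.131  0.028] toolz [ 0.053  0.03  -0.998] yaw_y 103.5 j [ 0.15  0.36 -0.26 -0.03 -0.89 -1.47]
2113.5 ((298.0, 195.5), 30.923391342163086) (271, 166, 57, 51)
boxcorner a [ -56.5 -105.2]
b [-57.6 109.4]
wing? [-14.5 -37.7]
well [-19.7 -36.6]
disc [-17.7 -27.9]
```

View pics/w3c.png

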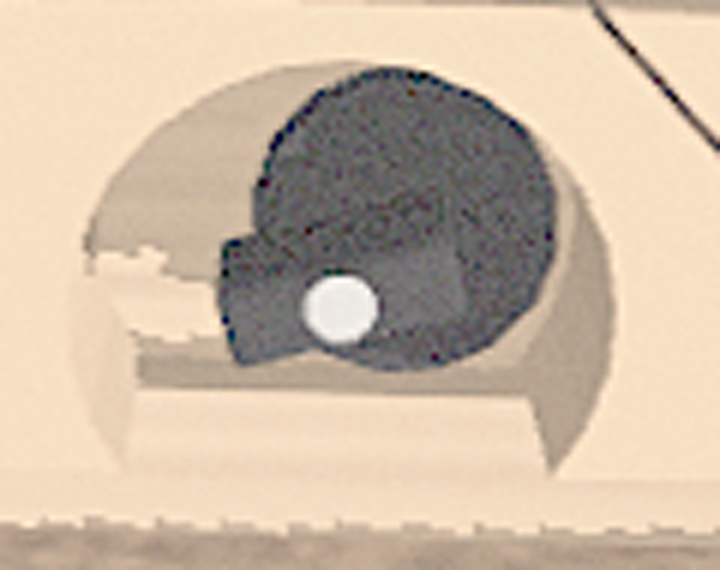

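The crop shows the wing running from about (240,362)–(228,245) on the left to (465,310)–(445,235) on the right, tilted about 13° from image horizontal, with a white spot on the axis at (340,308) crop.

```bash
python3 -c "
from h import *
s=rep(-14,-40,142)
f=lambda x,y,z: wplane(s,235+x/6,155+y/6,z)
c=f(340,308,45); print('mark',c.round(1),box(c).round(1))
M=R.from_quat(s['ee_rot']).as_matrix(); print('to mark (tool cm)',(M.T@(c-s['position'])/10).round(2))
for a,b,z in (((240,362),(465,310),45),((250,275),(445,235),45)):
  A=f(*a,z);B=f(*b,z); d=B-A; print('len',np.linalg.norm(d).round(1),'yaw',np.degrees(np.arctan2(d[1],d[0])).round(1))
# well rim
pts=np.array([f(x,y,52)[:2] for x,y in ((85,240),(130,160),(250,80),(380,62),(560,150),(615,310),(585,410),(555,470),(75,340),(125,470))],np.float32)
print(cv2.minEnclosingCircle(pts), [box(p).round(1).tolist() for p in pts])
e=cv2.fitEllipse(pts);print(e, box(e[0]).round(1))
"
```

```text
t 5.73 p [572.5 -69.4 142. ] box [-15.5 -42.7] w 68.6 F [ 0.26 -0.81  0.67] T [-0.042  0.131  0.028] toolz [ 0.053  0.03  -0.998] yaw_y 103.5 j [ 0.15  0.36 -0.26 -0.03 -0.89 -1.47]
move cm [-0.15  0.27  0.01]
mark [573.7 -65.   45. ] [-13.4 -38.7]
to mark (tool cm) [0.35 0.24 9.7 ]
len 30.1 yaw 117.1
len 25.5 yaw 115.5
((572.8584594726562, -64.96607971191406), 34.95803451538086) [[-24.6, -70.9], [-35.1, -65.2], [-45.5, -50.7], [-48.1, -35.2], [-37.6, -12.6], [-16.7, -4.0], [-2.7, -6.8], [6.1, -10.0], [-11.1, -72.4], [7.1, -66.3]]
((573.2578125, -64.71481323242188), (68.18717193603516, 69.78997039794922), 68.39409637451172) [-13.7 -38.4]
```

The rim circle (35.0 mm radius), the mark and the top view agree on the axis at (573.4,-65.2). The wing's yaw is about 116.5°, so I turn the tool −1.8 rad and narrow the jaws.

send_rows(steps=[[[0,0,0,-0.12,0.33],[0,0,0,-0.12,0.33],[0,0,0,-0.12,0.33],[0,0,0,-0.12,0.33],[0,0,0,-0.12,0.33],[0,0,0,-0.12,0.33],[0,0,0,-0.12,0.33],[0,0,0,-0.12,0.33],[0,0,0,-0.12,0.33],[0,0,0,-0.12,0.33]]])

```text
clock: 6.57
position: [569.7, -55.0, 140.5]
ee_rot: [-0.676, 0.736, -0.005, 0.028]
contact_force: [-0.3, -0.5, 0.6]
gripper_width: 28.3
```

send_rows(steps=[[[0,0,0,-0.12,0.33],[0,0,0,-0.12,0.33],[0,0,0,-0.12,0.33],[0,0,0,-0.12,0.33],[0,0,0,-0.12,0.33],[0,0,0,0,0.33]]])

```text
clock: 7.07
position: [568.0, -44.5, 139.8]
ee_rot: [0.871, -0.491, 0.012, -0.025]
contact_force: [-0.3, 0.5, 0.2]
gripper_width: 28.0
```

```bash
cat >> h.py <<'E'
def axis(z,yaw=206.5):
    s=rep(); M=R.from_quat(s["ee_rot"]).as_matrix(); p=s["position"]
    d=np.array([573.4,-65.2,z])-p; g=p-M[:,2]*15
    print("to axis cm",(M.T@d/10).round(2),"turn",np.radians((np.degrees(np.arctan2(M[1,1],M[0,1]))-yaw+180)%360-180).round(3),"grasp off axis",(g[:2]-[573.4,-65.2]).round(1)); return s
E
python3 -c "
from h import *
axis(100)"
```

```text
t 7.07 p [568.  -44.5 139.8] box [-14.7 -17.4] w 28.0 F [-0.32  0.52  0.22] T [-0.018  0.054 -0.029] toolz [ 0.045  0.031 -0.998] yaw_y -148.82 j [ 0.19  0.36 -0.28 -0.03 -0.89  0.37]
to axis cm [2.07 0.83 3.93] turn 0.082 grasp off axis [-6.1 20.3]
```

send_rows(steps=[[[2.0,0.8,2,0.08,0.33],[0,0,2,0,0.33],[0,0,2,0,0.33],[0,0,0,0,0.33]]])

```text
clock: 7.4
position: [575.7, -58.8, 79.7]
ee_rot: [0.848, -0.529, 0.013, -0.027]
contact_force: [-0.3, -0.6, -0.1]
gripper_width: 28.2
```

```bash
python3 -c "
from h import *
axis(60)"
```

```text
t 7.4 p [575.7 -58.8  79.7] box [-10.1 -33.1] w 28.2 F [-0.28 -0.63 -0.13] T [-0.095  0.169  0.024] toolz [ 0.05   0.032 -0.998] yaw_y -153.87 j [ 0.17  0.44 -0.32 -0.03 -0.76  0.32]
to axis cm [0.48 0.61 1.93] turn -0.006 grasp off axis [1.6 5.9]
```

send_rows(steps=[[[0.5,0.6,1.2,0,0.33],[0.1,0.1,0.3,0,0.33]]])

```text
clock: 7.57
position: [573.3, -64.9, 64.6]
ee_rot: [0.848, -0.529, 0.013, -0.027]
contact_force: [-0.8, -0.7, -0.1]
gripper_width: 28.0
```

```bash
python3 -c "
from h import *
axis(28)
im,d=optics.get_image('wrist'); cv2.imwrite('pics/w4.png',(255*(im/255.)**0.5).astype(np.uint8)[100:400])"
```

```text
t 7.57 p [573.3 -64.9  64.6] box [-13.8 -38.5] w 28.0 F [-0.84 -0.66 -0.12] T [-0.055  0.2   -0.031] toolz [ 0.05   0.032 -0.998] yaw_y -153.9 j [ 0.15  0.46 -0.34 -0.04 -0.72  0.33]
to axis cm [0.06 0.22 3.65] turn -0.007 grasp off axis [-0.9 -0.2]
```

View pics/w4.png

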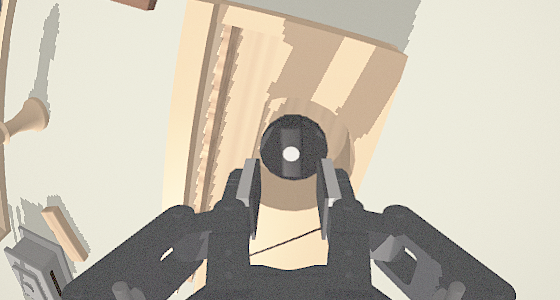

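The wing stands vertical in the image, its mark at (291,153) centred between the fingertips at (250,165) and (328,165). The clearance is good, so I go down.

send_rows(steps=[[[0.05,0.1,1.2,0,0.33],[0.05,0.1,1.2,0,0.33],[0.0,0.05,0.9,0,0.33]]])

```text
clock: 7.87
position: [579.2, -63.8, 37.7]
ee_rot: [0.848, -0.528, 0.019, -0.03]
contact_force: [0.9, 0.9, 1.1]
gripper_width: 28.6
```

```bash
python3 -c "
from h import *
axis(28)"
```

```text
t 7.87 p [579.2 -63.8  37.7] box [ -7.8 -38.6] w 28.6 F [0.94 0.91 1.1 ] T [-0.053  0.169  0.007] toolz [ 0.064  0.032 -0.997] yaw_y -153.79 j [ 0.16  0.5  -0.36 -0.04 -0.65  0.33]
to axis cm [-0.12  0.65  0.93] turn -0.005 grasp off axis [4.8 1. ]
```

send_rows(steps=[[[0,0.6,0.4,0,0.33],[0,0.15,0.5,0,0.33],[0,0.1,0.2,0,0.33]]])

```text
clock: 8.12
position: [572.9, -66.2, 26.7]
ee_rot: [0.849, -0.528, 0.019, -0.031]
contact_force: [0.8, -0.1, -0.1]
gripper_width: 28.1
```

```bash
python3 -c "
from h import *
axis(28)"
```

```text
t 8.12 p [572.9 -66.2  26.7] box [-14.4 -39.7] w 28.1 F [ 0.8  -0.06 -0.12] T [-0.057  0.155 -0.029] toolz [ 0.066  0.032 -0.997] yaw_y -153.77 j [ 0.15  0.51 -0.38 -0.04 -0.61  0.33]
to axis cm [-0.07 -0.1  -0.13] turn -0.005 grasp off axis [-1.5 -1.5]
```

send_rows(steps=[[[0,-0.1,-0.2,0,0.2],[0,0,0,0,0],[0,0,0,0,0],[0,0,0.05,0,0]]])

```text
clock: 8.45
position: [573.8, -65.6, 29.4]
ee_rot: [0.849, -0.527, 0.019, -0.031]
contact_force: [0.3, 0.0, 4.6]
gripper_width: 10.4
```

```bash
python3 -c "
from h import *
axis(28)"
```

```text
t 8.45 p [573.8 -65.6  29.4] box [-13.4 -39.4] w 10.4 F [0.31 0.04 4.57] T [-0.053  0.706  0.009] toolz [ 0.065  0.032 -0.997] yaw_y -153.71 j [ 0.15  0.5  -0.38 -0.04 -0.62  0.33]
to axis cm [-0.06  0.03  0.13] turn -0.004 grasp off axis [-0.6 -0.9]
```

Gripped. Now I turn clockwise slowly and watch the torque.

send_rows(steps=[[[0,0,0.03,0.05,0],[0,0,0.03,0.05,0]]])

```text
clock: 8.62
position: [573.9, -65.6, 29.4]
ee_rot: [0.821, -0.57, 0.018, -0.031]
contact_force: [-0.5, 1.0, 0.1]
gripper_width: 10.4
```

```bash
python3 -c "
from h import *
axis(28)"
```

```text
t 8.62 p [573.9 -65.6  29.4] box [-13.3 -39.4] w 10.4 F [-0.54  1.04  0.12] T [-0.072  0.394  0.082] toolz [ 0.065  0.031 -0.997] yaw_y -159.57 j [ 0.16  0.5  -0.38 -0.04 -0.62  0.23]
to axis cm [-0.06  0.04  0.13] turn -0.106 grasp off axis [-0.5 -0.9]
```

send_rows(steps=[[[0,0,0.03,0.05,0],[0,0,0.03,0.05,0]]])

```text
clock: 8.78
position: [574.0, -65.6, 29.4]
ee_rot: [0.79, -0.612, 0.016, -0.032]
contact_force: [0.5, 0.3, 0.0]
gripper_width: 10.7
```

```bash
python3 -c "
from h import *
axis(28)"
```

```text
t 8.78 p [574.  -65.6  29.4] box [-13.2 -39.4] w 10.7 F [0.47 0.28 0.  ] T [-0.203  0.404  0.084] toolz [ 0.064  0.031 -0.997] yaw_y -165.54 j [ 0.16  0.5  -0.38 -0.04 -0.62  0.13]
to axis cm [-0.05  0.05  0.13] turn -0.21 grasp off axis [-0.4 -0.9]
```

send_rows(steps=[[[0,0,0.03,0.04,0],[0,0,0.03,0.04,0]]])

```text
clock: 8.95
position: [574.0, -65.6, 29.4]
ee_rot: [0.764, -0.644, 0.015, -0.032]
contact_force: [0.1, 0.9, 0.1]
gripper_width: 10.3
```

```bash
python3 -c "
from h import *
axis(28)"
```

```text
t 8.95 p [574.  -65.6  29.4] box [-13.2 -39.4] w 10.3 F [0.08 0.89 0.06] T [-0.193  0.437  0.113] toolz [ 0.064  0.03  -0.997] yaw_y -170.32 j [ 0.16  0.5  -0.38 -0.03 -0.62  0.04]
to axis cm [-0.05  0.06  0.13] turn -0.294 grasp off axis [-0.3 -0.9]
```

send_rows(steps=[[[0,0,0.03,0.04,0]]])

```text
clock: 9.03
position: [574.1, -65.7, 29.4]
ee_rot: [0.75, -0.66, 0.014, -0.032]
contact_force: [0.4, 0.5, -0.1]
gripper_width: 10.6
```

```bash
python3 -c "
from h import *
axis(28)"
```

```text
t 9.03 p [574.1 -65.7  29.4] box [-13.1 -39.4] w 10.6 F [ 0.36  0.52 -0.08] T [-0.174  0.422  0.102] toolz [ 0.064  0.03  -0.998] yaw_y -172.69 j [ 0.16  0.5  -0.38 -0.03 -0.62 -0.  ]
to axis cm [-0.05  0.07  0.13] turn -0.335 grasp off axis [-0.3 -0.9]
```

send_rows(steps=[[[0,0,0.03,0.03,0],[0,0,0.03,0.03,0]]])

```text
clock: 9.2
position: [574.1, -65.7, 29.4]
ee_rot: [0.73, -0.683, 0.013, -0.032]
contact_force: [0.3, 0.8, 0.5]
gripper_width: 10.6
```

```bash
python3 -c "
from h import *
axis(28)"
```

```text
t 9.2 p [574.1 -65.7  29.4] box [-13.1 -39.5] w 10.6 F [0.35 0.85 0.48] T [-0.13   0.39   0.127] toolz [ 0.063  0.029 -0.998] yaw_y -176.26 j [ 0.16  0.5  -0.38 -0.03 -0.62 -0.06]
to axis cm [-0.05  0.08  0.13] turn -0.397 grasp off axis [-0.2 -0.9]
```

send_rows(steps=[[[0,0,0.03,0.03,0],[0,0,0.03,0.03,0]]])

```text
clock: 9.37
position: [574.2, -65.7, 29.4]
ee_rot: [0.708, -0.705, 0.012, -0.032]
contact_force: [1.0, 1.6, 0.3]
gripper_width: 10.4
```

```bash
python3 -c "
from h import *
axis(28)"
```

```text
t 9.37 p [574.2 -65.7  29.4] box [-13.  -39.5] w 10.4 F [1.03 1.65 0.33] T [-0.209  0.447  0.145] toolz [ 0.063  0.029 -0.998] yaw_y -179.79 j [ 0.16  0.5  -0.38 -0.03 -0.62 -0.13]
to axis cm [-0.04  0.09  0.13] turn -0.459 grasp off axis [-0.2 -0.9]
```

send_rows(steps=[[[0,0,0.03,0.03,0],[0,0,0.03,0.03,0]]])

```text
clock: 9.53
position: [574.2, -65.7, 29.3]
ee_rot: [-0.687, 0.726, -0.011, 0.032]
contact_force: [0.3, 1.5, -0.0]
gripper_width: 10.5
```

```bash
python3 -c "
from h import *
axis(28)"
```

```text
t 9.53 p [574.2 -65.7  29.3] box [-13.  -39.5] w 10.5 F [ 0.3   1.47 -0.04] T [-0.31   0.406  0.319] toolz [ 0.062  0.028 -0.998] yaw_y 176.74 j [ 0.16  0.5  -0.38 -0.03 -0.62 -0.19]
to axis cm [-0.04  0.09  0.13] turn -0.519 grasp off axis [-0.2 -0.9]
```

send_rows(steps=[[[0,0,0.03,0.03,0]]])

```text
clock: 9.62
position: [574.2, -65.7, 29.3]
ee_rot: [-0.676, 0.736, -0.011, 0.032]
contact_force: [1.2, 0.6, -0.8]
gripper_width: 10.6
```

```bash
python3 -c "
from h import *
axis(28)"
```

```text
t 9.62 p [574.2 -65.7  29.3] box [-13.  -39.5] w 10.6 F [ 1.18  0.56 -0.8 ] T [-0.185  0.444  0.361] toolz [ 0.061  0.027 -0.998] yaw_y 175.03 j [ 0.16  0.5  -0.38 -0.03 -0.62 -0.22]
to axis cm [-0.04  0.09  0.13] turn -0.549 grasp off axis [-0.1 -0.9]
```

Contact is clear: the torque climbed from 0.08–0.14 to 0.36 N m, which is about 10–11 N at roughly 90 N/rad. One small step more.

send_rows(steps=[[[0,0,0.03,0.02,0]]])

```text
clock: 9.7
position: [574.2, -65.7, 29.3]
ee_rot: [-0.669, 0.743, -0.01, 0.032]
contact_force: [-0.6, 0.3, 0.4]
gripper_width: 10.3
```

```bash
python3 -c "
from h import *
axis(28)
for i in range(3):
  optics.get_image('side'); print(arm.read_state()['wrist_torque'].round(3))"
```

```text
t 9.7 p [574.2 -65.7  29.3] box [-13.  -39.5] w 10.3 F [-0.65  0.34  0.44] T [-0.372  0.488  0.371] toolz [ 0.061  0.027 -0.998] yaw_y 173.91 j [ 0.16  0.5  -0.38 -0.03 -0.62 -0.24]
to axis cm [-0.04  0.09  0.13] turn -0.569 grasp off axis [-0.1 -0.9]
[-0.325  0.448  0.252]
[-0.316  0.522  0.314]
[-0.312  0.557  0.231]
```

send_rows(steps=[[[0,0,0.03,0.015,0]]])

```text
clock: 9.93
position: [574.2, -65.7, 29.3]
ee_rot: [-0.663, 0.747, -0.01, 0.032]
contact_force: [0.0, 1.1, 2.2]
gripper_width: 10.6
```

```bash
python3 -c "
from h import *
axis(28)"
```

```text
t 9.93 p [574.2 -65.7  29.3] box [-13.  -39.5] w 10.6 F [0.03 1.08 2.17] T [-0.107  0.637  0.478] toolz [ 0.061  0.027 -0.998] yaw_y 173.13 j [ 0.16  0.5  -0.38 -0.03 -0.62 -0.25]
to axis cm [-0.04  0.1   0.13] turn -0.582 grasp off axis [-0.1 -0.9]
```

The fitted load is about 13–14 N, so I stop turning, release and lift straight out.

send_rows(steps=[[[0,0,0,0,0.3],[0,0,0,0,0.3],[0,0,0,0,0.3]]])

```text
clock: 10.18
position: [574.9, -65.6, 29.5]
ee_rot: [-0.662, 0.749, -0.011, 0.033]
contact_force: [-0.4, -0.4, -0.3]
gripper_width: 26.0
```

```bash
python3 -c "
from h import *
axis(60)"
```

```text
t 10.18 p [574.9 -65.6  29.5] box [-12.3 -39.6] w 26.0 F [-0.4  -0.39 -0.26] T [-0.115  0.109 -0.024] toolz [ 0.064  0.028 -0.998] yaw_y 172.9 j [ 0.16  0.5  -0.38 -0.03 -0.62 -0.26]
to axis cm [-0.13 -0.03 -3.05] turn -0.587 grasp off axis [ 0.5 -0.8]
```

send_rows(steps=[[[0,0,-1.5,0,0.3],[0,0,-2,0,0.3],[0,0,-3,0,0.3],[0,0,-4,0,0.3],[0,0,-4,0,0.3],[0,3,-2,0,0.3],[0,4,0,0,0.3],[0,4,0,0,0.3],[0,3,0,0,0.3],[0,0,0,0,0.3]]])

```text
clock: 11.02
position: [422.8, -53.2, 191.7]
ee_rot: [-0.658, 0.752, -0.011, 0.037]
contact_force: [0.5, 0.8, 0.8]
gripper_width: 25.6
```

```bash
python3 -c "
from h import *
rep()
im,d=optics.get_image('top'); cv2.imwrite('pics/t5.png',im)
a=(255*(im/255.)**0.6).astype(np.uint8)[150:240,200:350]
w,_=optics.get_image('side'); b=(255*(w/255.)**0.6).astype(np.uint8)[140:260,200:320]
A=cv2.resize(a,None,fx=5,fy=5,interpolation=2)[:450]; cv2.imwrite('pics/t5c.png',A)
"
```

```text
t 11.02 p [422.8 -53.2 191.7] box [-158.6    3.9] w 25.6 F [0.49 0.83 0.81] T [ 0.015  0.165 -0.069] toolz [ 0.069  0.032 -0.997] yaw_y 172.25 j [ 0.25  0.04 -0.54 -0.02 -0.91 -0.37]
```

View pics/t5c.png

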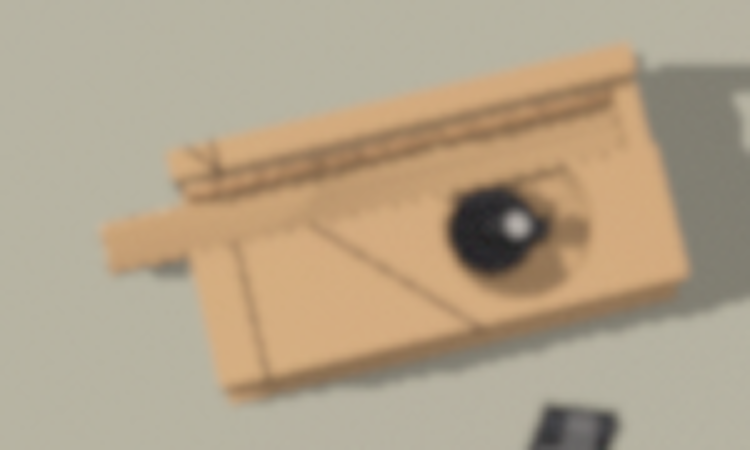

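The top view shows the batten tail drawn in to about (107,250) in the crop, the dark gap at the stop (590,130) gone, the cam turned towards the batten, and the arm clear. One numeric check, then I hand in.

```bash
python3 -c "
from h import *
for x,y in ((103,230),(112,272)): print(box(onplane('top',200+x/5,150+y/5,24)).round(1))
a=cv2.imread('pics/top0.png').astype(int);b=cv2.imread('pics/t5.png').astype(int)
for n,(u0,u1,v0,v1) in dict(saw=(15,140,190,245),jar=(400,455,150,195),crater=(410,470,215,275)).items(): print(n,np.abs(a-b)[v0:v1,u0:u1].mean().round(2))
print(arm.read_state()['contact_force'].round(1)); job.job_done()"
```

```text
[ 31.  147.8]
[ 10.6 148.1]
saw 7.66
jar 8.09
crater 22.51
[ 0.2 -0.4 -0. ]
the job is handed in; nothing more can be done
```

View pics/t5.png

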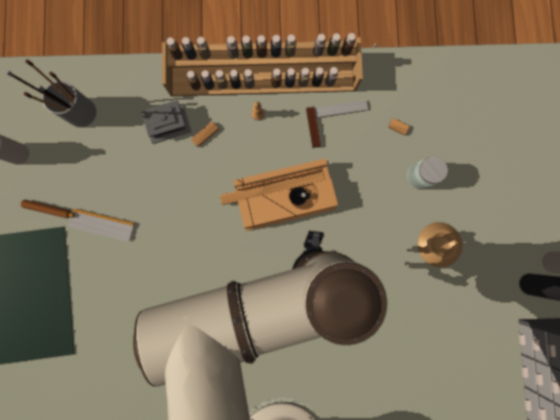

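I pushed the batten against the end stop, turned the cam knob until it nipped, let go, backed clear and handed the job in at about 11 s.

- **Batten:** It moved freely until it stopped dead. Pushing force then peaked near 11 N, more than the advised 5 N but well under 20 N. The last top view puts the tail at y ≈ 148 mm in the box frame. Nominal is 150 mm, within the calibration's 2 mm, and the gap at the stop is closed.
- **Cam:** It turned freely at about 0.08–0.10 N m, and I felt contact after about 0.45 rad. I stopped after 0.58 rad.
    - The last torque reading was 0.48 N m, the one before it 0.37. Taken alone, 0.48 N m would mean about 16 N, just over the 15 N limit.
    - A line through all the contact readings gives about 13–14.6 N.
    - The torque signal is noisy by roughly 1 N or more, so the load is near the upper end of 10–15 N. I had no way to check the load after letting go.
- **Bystanders:** The saw, jar and crater are at the same pixels as at the start. The crater's pixel difference came out higher (22, against about 8 for the other two). The picture shows the arm's shadow over it, not movement.
- **Drift:** The tool slowly tilted during the moves, reaching about 4°. I corrected the position but not the tilt. I saw no harm from it, and the contact force read about zero at hand-in.

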